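# Shut down the glaze spraying bench

### The arm

A 6-joint arm with a two-finger parallel gripper is mounted at the origin on the work surface. World frame = base frame: x ahead of the robot, y to its left, z up, the work surface at z = 0. Lengths are in m, angles in rad, forces in N, time in s.
With the tool pointing down it reaches from about 0.4 to 0.825 m from the base axis. Payload 7 kg.
Tool frame: the origin (TCP) lies between the finger pads; the fingertips stand 11 mm ahead of it and the grasp point (between the pads) lies 8 mm behind it (arm.tips_ahead is the distance from the TCP to the fingertips, in m); z points along the fingers, x is the direction in which the jaws open and shut, and the axes are right-handed (so a half turn about z gives the same grasp; the last joint's range is limited). The gripper opens to 88 mm and grips with 3 to 60 N. Pads are 19 mm wide; open, the fingers measure 130 mm over their backs; the gripper's body (78 mm by 193 mm) begins 47 mm behind the grasp point.
Start: joints at [1.41, 0.359, 0.012, 0, -1.224, -0.288], TCP at [0.293, 0.608, 0.213] pointing down, gripper open.
Joint ranges: [-3.07, 3.07], [-1.43, 2.12], [-1.02, 1.25], [-3.03, 1.67], [-3.05, -0], [-3.03, 3.03]. Speed limits (rad/s): [2.39, 2.39, 3.01, 3.14, 3.14, 3.14].

### API

Orientations are given as [roll, pitch, yaw] about the fixed x, y, z axes, in that order (R = Rz(yaw) Ry(pitch) Rx(roll)).
In Python, from station import arm, optics, finder gives the robot as it stands. The module is installed in compiled form; this text tells all that it offers.
- The arm moves only by the tool apply_moves, never from a script. Its argument "increments" is one flat list of numbers, 6 for each row, row after row: the shift along the world's x, y, z in m, then the turn, a rotation vector about the world's x, y, z in rad. In form: [tx, ty, tz, rx, ry, rz, tx, ty, tz, rx, ry, rz, ...]. A call has 1 to 20 rows; each row shifts and turns the pose as measured when the row begins; what a row does not reach is not made up. A row lasts 1/12 s, in which the tool goes at most 41.7 mm and 7.16 degrees, less where a joint would pass 70% of its speed; a pose out of reach is approached as far as the arm can. A call with a gripper value outside its range is refused whole. "hand" is the closure, from 0 (fully open) to 1 (shut), set as the call begins (left out, the last holds). The fingers move at their own pace and stop on an object; "force" is the grip in N (left out, the last holds). Time passes only in rows, so rows that do not move let the fingers close. It gives the time, the measured TCP pose, the force and the opening at its end, in the units of the state.
- arm.get_state(): the state, without advancing time (a new reading comes with each control period).
- optics.grab_frame(name): name is "side" or "top" or "wrist"; returns the picture (400x640x3 uint8, red, green, blue); there is no depth.
- optics.camera_model(name): a dict with "fx", "fy", "cx", "cy" (pixels), "world_to_cam" (4x4, takes a point from world to camera coordinates); the wrist camera has in their place "T_tool_cam" (4x4, takes a point from camera to tool coordinates, whose origin is the TCP and whose axes are the tool frame's). Camera axes: x right, y up, looking along -z (the intrinsics and any distortion apply to the point x, -y, -z); pixel columns grow to the right and rows downward; lengths in m; the calibration is good to about 2 mm. A picture is of the moment at which its call begins: read the wrist's pose just before it. camera_model takes no time and is no camera call.
- arm.job_done(): hands the job in, once; it reports no verdict.
Trained networks look in the newest picture that a camera, given by its name, has taken for a name from the list of things; names that differ only in an ending like _2 or _b are one class to them, and where a whole thing is asked for, a point or a joint stands for the part that bears it (a point fixed in the world has none). Each returns a list of dicts, best first, with "conf" (0 to 1); they miss things now and then, are a little off and sometimes report something else, mostly with a low value. They report only what shows in the picture. A call takes as long as a camera call.
- finder.find_in(camera, name): "box" ([left, top, right, bottom] in pixels, round what is visible of it).
- finder.landmark_of(camera, name): "point" ([column, row] in pixels: a listed point, or the origin of a listed thing).
The state is a dict: "t": time; "q": joint angles; "qd": joint speeds; "joint_efforts": joint torques, N m; "eef_pos": TCP position; "ee_rot": TCP orientation; "force": force on the tool from outside, world axes, zero at the start; "moment": the same for the moment, N m; "width": finger opening in m.
Only numpy, scipy, OpenCV 4.12 (cv2) and the standard library are available. Lean on these libraries where they do the work, as an engineer would, in place of code of your own. Each camera call takes 0.05 s, during which the arm holds its last target. There are 200 camera calls.

### The job

Shut down the glaze spraying bench: flip the ratchet's red direction lever from the white side fully over to the orange (loosen) side and swing the handle counter-clockwise (seen from above) until the vent plug of the air pot has come loose by a good eighth of a turn; then squeeze the spray gun's red trigger fully for a moment to blow the line out and let it go. Also check the screw cap of every glaze jar, tighten the loose ones fully clockwise (white bar on the cap at the white mark on the jar), and only then stand each jar upright on the low cream shelf; leave the bowl and the vase where they are.

Things in the scene. Friction and masses are not known exactly. Their poses are not given: they have to be found in the camera images.
- dirlever (a joint): red direction lever on the ratchet, rad: 0 = white side (tighten), stop at 0.70 = orange side (loosen), positive counter-clockwise from above. Vertical pivot on the handle's line, 40 mm out from the plug axis; the arm points outward, 0.35 rad clockwise of the handle at 0, 0.35 rad counter-clockwise at 0.70. Starts near 0, stays where left; 1.5 N at the tab moves it.
- dirlever_tab (a point): centre of the lever's upright red tab, 45 mm from the lever's pivot: 9 mm thick across the arm, 18 mm long along the arm (outward from the pivot), 30 mm tall. The ratchet body's top is 20 mm under this point; nothing stands above or beside the tab.
- ratchet (a joint): ratchet handle about the vertical plug axis, rad, positive counter-clockwise from above (loosening); range 0 to 1.5, starts at 0 to 0.1; 2 N at the grip moves it free, 5 N with the plug. Lever on white: swings idly. Lever fully on orange: up to 0.3 rad idle, then it carries the plug along. If swung idly past that, bring it back to 0 before setting the lever.
- ratchet_grip (a point): middle of the ratchet handle's black grip, on its axis, 165 mm from the plug axis; a level round bar 25 mm thick reaching 52 mm outward and 47 mm inward of this point; x axis points outward along the handle; free space 100 mm below
- ratchet_axis (a point): point on the vertical plug axis at the height of the handle's axis; steel ratchet head 62 mm across and 28 mm high around it, on a brass hex plug in the lid of a grey round pot 110 mm across and 98 mm high, fixed to the bench
- plug (a joint): angle of the vent plug, rad, 0 = tight, positive = counter-clockwise = looser, stop at 1.0; loosened when above 0.7; turns only with the ratchet and stays where it is left
- trigger (a joint): angle of the spray gun's sprung red trigger, rad: 0 = released, 0.30 = fully squeezed against its stop; returns by spring; about 3 N (start) to 7 N (full) at the squeeze point
- gun_squeeze (a point): midway between grip back and trigger front, at mid-height, 85 mm from the barrel axis, 100 mm above the bench. Gun lies on its side in a fixed cradle: barrel along x (nozzle +x), blue grip 24 mm thick along y, at x = -15 mm; red trigger 8 mm thick along y, at x = +24 mm, closes toward -x, ends 15 mm farther in +y; both 27 mm tall; 55 mm over both released, 34 mm squeezed. Clear all round.
- shelf_top (a point): centre of the top of the low cream shelf, 150 mm (x) by 440 mm (y), flat, 45 mm above the bench, fixed
- jar1_mid (a point): centre, half-way up, of the blue square glaze jar: 116 mm tall with cap, body 62 x 62 mm and 80 mm high, 0.45 kg; underside 58 mm below this point. May be absent
- cap1_mid (a point): centre of the jar's round black screw cap, 52 mm across, 24 mm high, on the jar's axis, 46 mm above the jar's centre; the jar can be lifted by it
- cap1 (a joint): turn of that cap on its jar, rad, positive = clockwise from above = tightening; 0 = loose, stop at 1.2 = tight, where the white bar on the cap meets the white mark on the jar's shoulder; counts as tight above 1.05. Turns with little friction (0.03 N m): the jar stands by itself while it is turned, and turns along at the stop
- jar2_mid (a point): centre, half-way up, of the terracotta square glaze jar: 116 mm tall with cap, body 62 x 62 mm and 80 mm high, 0.45 kg; underside 58 mm below this point. May be absent
- cap2_mid (a point): centre of the jar's round black screw cap, 52 mm across, 24 mm high, on the jar's axis, 46 mm above the jar's centre; the jar can be lifted by it
- cap2 (a joint): turn of that cap on its jar, rad, positive = clockwise from above = tightening; 0 = loose, stop at 1.2 = tight, where the white bar on the cap meets the white mark on the jar's shoulder; counts as tight above 1.05. Turns with little friction (0.03 N m): the jar stands by itself while it is turned, and turns along at the stop
- jar3_mid (a point): centre, half-way up, of the green square glaze jar: 116 mm tall with cap, body 62 x 62 mm and 80 mm high, 0.45 kg; underside 58 mm below this point. May be absent
- cap3_mid (a point): centre of the jar's round black screw cap, 52 mm across, 24 mm high, on the jar's axis, 46 mm above the jar's centre; the jar can be lifted by it
- cap3 (a joint): turn of that cap on its jar, rad, positive = clockwise from above = tightening; 0 = loose, stop at 1.2 = tight, where the white bar on the cap meets the white mark on the jar's shoulder; counts as tight above 1.05. Turns with little friction (0.03 N m): the jar stands by itself while it is turned, and turns along at the stop
- jar4_mid (a point): centre, half-way up, of the ochre square glaze jar: 116 mm tall with cap, body 62 x 62 mm and 80 mm high, 0.45 kg; underside 58 mm below this point. May be absent
- cap4_mid (a point): centre of the jar's round black screw cap, 52 mm across, 24 mm high, on the jar's axis, 46 mm above the jar's centre; the jar can be lifted by it
- cap4 (a joint): turn of that cap on its jar, rad, positive = clockwise from above = tightening; 0 = loose, stop at 1.2 = tight, where the white bar on the cap meets the white mark on the jar's shoulder; counts as tight above 1.05. Turns with little friction (0.03 N m): the jar stands by itself while it is turned, and turns along at the stop
- bowl: unfired clay bowl, 124 mm across and 55 mm high, bystander; origin at its underside
- vase: unfired clay vase, 94 mm across and 120 mm high, bystander; origin at its underside

How it is judged:
By the outcome, as a careful person would: the job done as asked, in the order asked, and still so for the second after the job is handed in, with the robot touching nothing.
Of jar1, jar2, jar3, jar4 only 3 to 4 are there at a start; the rules pass over those that are not, and their reading is None.
At some moment in a run one of jar1, jar2, jar3, jar4 may be knocked a few centimetres aside while the robot is not near it.
It also fails if it takes over 210 s, if anything falls off the work surface, if the arm or the gripper's body presses on something with over 40 N, if the wrist force passes 120 N, or if a joint passes its speed limit or range.

## Working session

There is one attempt and no reset: what is moved stays moved. The work goes in short steps, Python scripts to look and compute and a tool call to move; the robot and the scene stay as the last step left them, time stands still between calls to the robot, and variables do not carry over. Pictures are saved under pics/ and viewed, about 12 in all and at most 16, crops included, and the job is handed in when it is done.

Besides the shell and the picture viewer there is one more tool, called after "Call:" in YAML: its name, and indented under it one key for each argument. apply_moves: Moves the arm, as the interface text tells. Its arguments: {"type":"object","properties":{"increments":{"type":"array"},"hand":{"type":"number"},"force":{"type":"number"}},"required":["increments"]}

```bash
mkdir -p pics; cat > h.py <<'E'
from station import arm, optics, finder
import numpy as np, cv2
from scipy.spatial.transform import Rotation as R
def w2c(cam):
    m=optics.camera_model(cam)
    if 'world_to_cam' in m: return m,np.array(m['world_to_cam'])
    s=arm.get_state(); T=np.eye(4); T[:3,:3]=R.from_euler('xyz',s['ee_rot']).as_matrix(); T[:3,3]=s['eef_pos']
    return m,np.linalg.inv(T@np.array(m['T_tool_cam']))
def ray(cam,px,mw=None):
    m,W=mw or w2c(cam); C=np.linalg.inv(W)
    d=C[:3,:3]@np.array([(px[0]-m['cx'])/m['fx'],-(px[1]-m['cy'])/m['fy'],-1.])
    return C[:3,3],d/np.linalg.norm(d)
def tri(r1,r2):
    A=np.stack([r1[1],-r2[1]],1); s=np.linalg.lstsq(A,r2[0]-r1[0],rcond=None)[0]
    a=r1[0]+s[0]*r1[1]; b=r2[0]+s[1]*r2[1]; return (a+b)/2,np.linalg.norm(a-b)
def atz(r,z): return r[0]+(z-r[0][2])/r[1][2]*r[1]
def proj(cam,p,mw=None):
    m,W=mw or w2c(cam); c=W[:3,:3]@p+W[:3,3]
    return np.array([m['cx']+m['fx']*c[0]/-c[2], m['cy']-m['fy']*c[1]/-c[2]])
def save(im,n,box=None,s=1):
    if box: im=im[box[1]:box[3],box[0]:box[2]]
    cv2.imwrite('pics/'+n,cv2.resize(im[...,::-1],None,fx=s,fy=s,interpolation=cv2.INTER_CUBIC))
E
python3 - <<'E'
from h import *
np.set_printoptions(precision=3,suppress=True)
for c in ('top','side'):
    im=optics.grab_frame(c); save(im,c+'0.png'); np.save(c+'0.npy',im)
    print({k:(v if not k.startswith(('w','T')) else np.array(v)) for k,v in optics.camera_model(c).items()})
print(optics.camera_model('wrist'))
P=['dirlever_tab','ratchet_grip','ratchet_axis','gun_squeeze','shelf_top']+[f'{a}{i}_mid' for i in range(1,5) for a in('jar','cap')]+['bowl','vase']
for p in P:
    r={c:finder.landmark_of(c,p) for c in('top','side')}
    o=[p]
    if r['top'] and r['side']: o+=list(tri(ray('top',r['top'][0]['point']),ray('side',r['side'][0]['point'])))
    print(*o,*[[(np.round(d['point']).astype(int).tolist(),round(d['conf'],2)) for d in r[c][:2]] for c in r])
print(arm.get_state())
E
```

```text
{'fx': 400.4206913603358, 'fy': 400.4206913603358, 'cx': 320.04935177062, 'cy': 203.4248400477181, 'world_to_cam': array([[ 0.009, -1.   ,  0.006, -0.048],
       [ 0.994,  0.01 ,  0.106, -0.591],
       [-0.107,  0.005,  0.994, -1.126],
       [ 0.   ,  0.   ,  0.   ,  1.   ]])}
{'fx': 416.2976752687192, 'fy': 416.2976752687192, 'cx': 314.27008565837167, 'cy': 198.93810674332047, 'world_to_cam': array([[ 0.916, -0.402, -0.007, -0.527],
       [ 0.238,  0.528,  0.815, -0.201],
       [-0.324, -0.748,  0.579, -1.011],
       [ 0.   ,  0.   ,  0.   ,  1.   ]])}
{'fx': 339.32098985555893, 'fy': 339.32098985555893, 'cx': 315.94533393181484, 'cy': 200.76180052509255, 'T_tool_cam': array([[ 1.   , -0.001,  0.001, -0.002],
       [-0.001, -0.969, -0.247, -0.065],
       [ 0.001,  0.247, -0.969, -0.172],
       [ 0.   ,  0.   ,  0.   ,  1.   ]])}
dirlever_tab [0.439 0.243 0.158] 0.010865967407587688 [([206, 259], 0.47)] [([241, 145], 0.58), ([247, 181], 0.53)]
ratchet_grip [] [([270, 154], 0.84), ([309, 167], 0.58)]
ratchet_axis [0.394 0.307 0.125] 0.008640648118891257 [([185, 275], 0.82)] [
[... 781 characters left out ...]
66, 260], 0.77)] [([290, 242], 0.76), ([272, 231], 0.57)]
jar4_mid [] []
cap4_mid [] []
bowl [0.51  0.081 0.162] 0.17061295819954816 [([255, 260], 0.63)] [([311, 168], 0.75)]
vase [ 0.793 -0.015 -0.005] 0.002512136481340867 [([312, 138], 0.74)] [([382, 207], 0.95), ([334, 221], 0.49)]
{'t': 1.6, 'q': array([ 1.41 ,  0.359,  0.012,  0.   , -1.224, -0.288]), 'qd': array([-0.   ,  0.001, -0.001, -0.002,  0.001,  0.   ]), 'joint_efforts': array([  0.   , -58.237,  29.33 ,   7.002,   0.013,  -0.   ]), 'eef_pos': array([0.293, 0.608, 0.213]), 'ee_rot': array([-3.142,  0.   , -2.02 ]), 'force': array([-0.514,  0.157,  0.321]), 'moment': array([ 0.01 , -0.002,  0.015]), 'width': 0.08788546383921701}
```

View pics/top0.png

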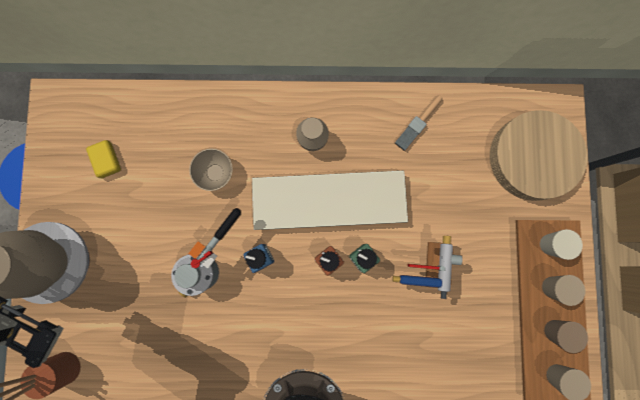

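View pics/side0.png

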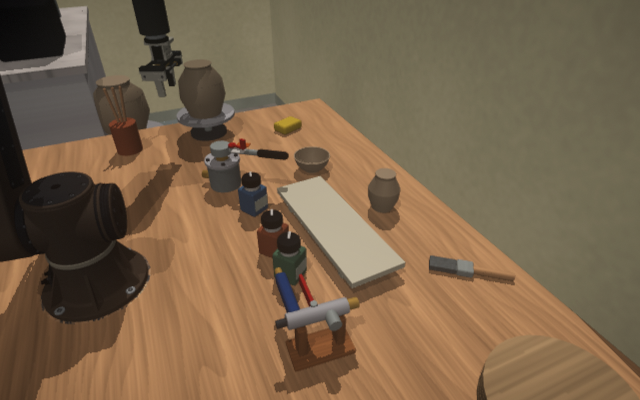

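Top view: ratchet head at about (188,275) with its handle toward (240,210). The jars are blue (258,258), terracotta (329,261) and green (364,259), and there is no ochre jar. The gun is at about (430,270), the shelf at (330,199), the bowl at (211,170) and the vase at (312,133). The side view agrees. Next I move over the ratchet for a closer look.

Call:
apply_moves:
  increments: [0.0, -0.01, 0.035, 0, 0, 0, 0.01, -0.03, 0.03, 0, 0, 0, 0.013, -0.033, 0.02, 0, 0, 0, 0.013, -0.033, 0, 0, 0, 0, 0.013, -0.033, 0, 0, 0, 0, 0.013, -0.033, 0, 0, 0, 0, 0.013, -0.033, 0, 0, 0, 0, 0.013, -0.033, 0, 0, 0, 0, 0.013, -0.033, 0, 0, 0, 0, 0.013, -0.033, 0, 0, 0, 0, 0.013, -0.033, 0, 0, 0, 0, 0, 0, 0, 0, 0, 0]

```text
t: 2.6
eef_pos: [0.421, 0.2567, 0.3002]
ee_rot: [-3.138, 0.001, -2.014]
force: [-0.7, 0.8, 0.7]
width: 0.0876
```

```bash
python3 - <<'E'
from h import *
np.set_printoptions(precision=3,suppress=True)
s=arm.get_state(); print(s['eef_pos'],s['ee_rot'],s['q'],s['force'])
mw=w2c('wrist'); im=optics.grab_frame('wrist'); save(im,'w1.png')
for p,z in(('dirlever_tab',.158),('ratchet_grip',.125),('ratchet_axis',.125),('bowl',0)):
    for d in finder.landmark_of('wrist',p)[:2]: print(p,d['conf'],np.round(d['point']),atz(ray('wrist',d['point'],mw),z))
E
```

```text
[0.421 0.257 0.3  ] [-3.138  0.001 -2.014] [ 0.95   0.004 -0.234  0.004 -1.331  0.177] [-0.684  0.779  0.689]
dirlever_tab 0.68 [321. 151.] [0.45  0.24  0.158]
ratchet_grip 0.61 [316.  60.] [0.527 0.209 0.125]
ratchet_axis 0.57 [288. 222.] [0.394 0.306 0.125]
```

View pics/w1.png

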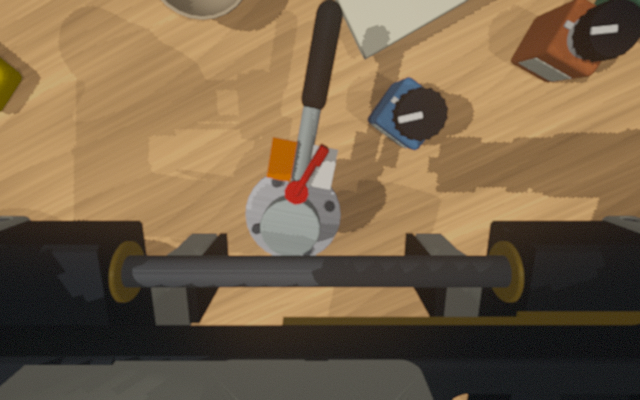

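Wrist view: red lever pivot at (296,190) and tab at (323,151) on the white side. The orange pad is at (282,158), and the grip runs up to (330,10). Now a height check from two views.

```bash
python3 - <<'E'
from h import *
np.set_printoptions(precision=3,suppress=True)
for p,a,b in(('tab',(321,151),(241,145)),('grip',(316,60),(270,154)),('axis',(288,222),(222,149))):
    print(p,tri(ray('wrist',a),ray('side',b)))
for p in [(.451,.245,.158),(.527,.209,.125),(.394,.306,.125)]: print(proj('side',np.array(p)),proj('top',np.array(p)))
im=np.load('side0.npy'); 
E
```

```text
tab (array([0.447, 0.246, 0.156]), np.float64(0.0035334332208612237))
grip (array([0.525, 0.214, 0.123]), np.float64(0.0025084493344042164))
axis (array([0.395, 0.309, 0.123]), np.float64(0.006441144686023941))
[242.968 144.173] [206.365 252.237]
[271.639 154.06 ] [224.613 223.164]
[220.93  148.781] [185.54  273.904]
```

Call:
apply_moves:
  increments: [0.006, -0.003, -0.02, 0, 0, -0.11, 0.006, -0.003, -0.02, 0, 0, -0.11, 0.006, -0.003, -0.02, 0, 0, -0.11, 0.006, -0.002, -0.02, 0, 0, -0.11, 0.006, -0.001, -0.01, 0, 0, -0.096, 0, 0, 0, 0, 0, 0]
  hand: 0.5
  force: 8

```text
t: 3.35
eef_pos: [0.4492, 0.2572, 0.206]
ee_rot: [-3.136, 0.003, -2.56]
force: [0.2, -0.9, -0.5]
width: 0.0534
```

Call:
apply_moves:
  increments: [0.0, -0.012, -0.015, 0, 0, 0, 0, 0, -0.018, 0, 0, 0, 0, 0, -0.017, 0, 0, 0, 0, 0, 0, 0, 0, 0]

```text
t: 3.68
eef_pos: [0.4485, 0.2495, 0.1553]
ee_rot: [-3.135, 0.003, -2.541]
force: [-0.4, -1.0, -0.3]
width: 0.0438
```

```bash
python3 - <<'E'
from h import *
im=optics.grab_frame('wrist'); save(im,'w2.png'); s=arm.get_state(); print(s['eef_pos'],s['width'],s['force'])
print([ (d['point'],d['conf']) for d in finder.landmark_of('wrist','dirlever_tab')])
E
```

```text
[0.44939103 0.25007411 0.15705011] 0.04396920528823587 [-0.15773456  0.11643927  1.14817076]
[]
```

View pics/w2.png

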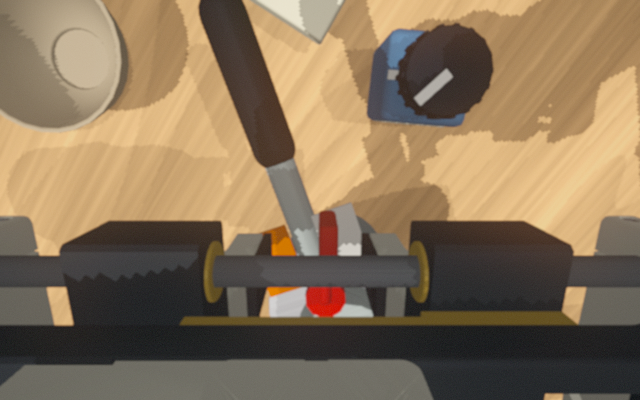

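The tab is between the jaws at about (328,230), lined up with them. Closing on it.

Call:
apply_moves:
  increments: [0.0, -0.002, 0, 0, 0, 0, 0, 0, 0, 0, 0, 0, 0, 0, 0, 0, 0, 0, 0, 0, 0, 0, 0, 0, 0, 0, 0, 0, 0, 0, 0, 0, 0, 0, 0, 0]
  hand: 1
  force: 10

```text
t: 4.28
eef_pos: [0.4507, 0.2507, 0.1633]
ee_rot: [-3.136, 0.012, -2.536]
force: [-1.3, -0.1, -2.1]
width: 0.0094
```

Call:
apply_moves:
  increments: [0.0036, 0.0028, 0, 0, 0, 0.1, 0.0033, 0.0031, 0, 0, 0, 0.1, 0.003, 0.0034, 0, 0, 0, 0.1, 0.0026, 0.0037, 0, 0, 0, 0.1, 0.0022, 0.0039, 0, 0, 0, 0.1, 0.0018, 0.0041, 0, 0, 0, 0.1, 0.0014, 0.0043, 0, 0, 0, 0.1, 0, 0, 0, 0, 0, 0]

```text
t: 4.95
eef_pos: [0.4626, 0.2742, 0.1631]
ee_rot: [3.139, 0.004, -1.805]
force: [-0.4, 1.3, -0.3]
width: 0.0082
```

Call:
apply_moves:
  increments: [0.001, 0.003, 0, 0, 0, 0.0, 0.001, 0.003, 0, 0, 0, 0, 0, 0.0, 0, 0, 0, 0]

```text
t: 5.2
eef_pos: [0.4642, 0.2788, 0.1631]
ee_rot: [3.138, 0.001, -1.813]
force: [-1.4, -1.3, 1.6]
width: 0.0087
```

```bash
python3 - <<'E'
from h import *
im=optics.grab_frame('wrist'); save(im,'w3.png'); s=arm.get_state(); print(s['eef_pos'],s['width'],s['force'])
E
```

```text
[0.46420268 0.27882587 0.16307649] 0.008864907223222298 [-1.17543805 -2.2034989   2.13926155]
```

View pics/w3.png

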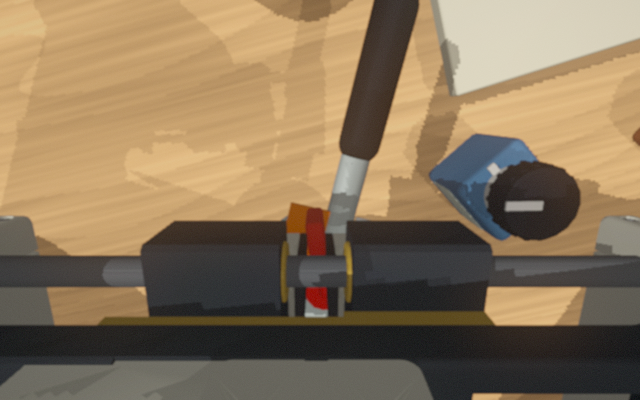

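Call:
apply_moves:
  increments: [0.001, 0.004, 0, 0, 0, 0.03, 0.001, 0.004, 0, 0, 0, 0.03, 0, 0.0, 0, 0, 0, 0]

```text
t: 5.5
eef_pos: [0.4659, 0.2854, 0.1631]
ee_rot: [3.138, -0.001, -1.753]
force: [-1.2, -1.4, 1.9]
width: 0.0085
```

Call:
apply_moves:
  increments: [0, 0, 0, 0, 0, 0, 0, 0, 0, 0, 0, 0, 0, 0, 0, 0, 0, 0, 0, 0, 0.02, 0, 0, 0, 0, 0, 0.03, 0, 0, 0, 0, 0, 0.04, 0, 0, 0, -0.02, -0.01, 0.02, 0, 0, 0, -0.02, -0.01, 0.0, 0, 0, 0, 0, 0, 0, 0, 0, 0]
  hand: 0.5

```text
t: 6.25
eef_pos: [0.4262, 0.2672, 0.2769]
ee_rot: [3.139, 0.004, -1.762]
force: [-0.4, -0.5, -0.7]
width: 0.0437
```

```bash
python3 - <<'E'
from h import *
np.set_printoptions(precision=3,suppress=True)
im=optics.grab_frame('wrist'); save(im,'w4.png'); s=arm.get_state(); print(s['eef_pos'],s['ee_rot'],s['width'],s['force'])
for p,z in(('dirlever_tab',.158),('ratchet_grip',.124),('ratchet_axis',.124)):
    for d in finder.landmark_of('wrist',p)[:2]: print(p,d['conf'],np.round(d['point']),atz(ray('wrist',d['point']),z))
E
```

```text
[0.428 0.268 0.277] [ 3.14   0.005 -1.761] 0.043706171598467486 [1.015 0.17  1.064]
dirlever_tab 0.74 [288. 142.] [0.475 0.285 0.158]
ratchet_grip 0.77 [318.  50.] [0.546 0.246 0.124]
ratchet_axis 0.84 [292. 226.] [0.391 0.301 0.124]
```

View pics/w4.png

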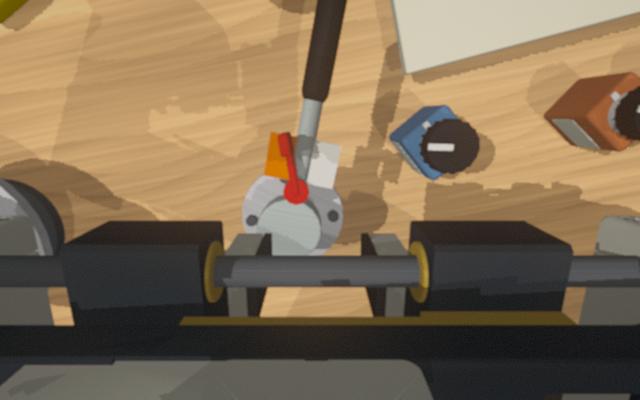

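Lever tip at (286,138), pivot (296,190), over the orange pad. The handle has swung a little (grip at about (320,50)). I compute both angles.

```bash
python3 - <<'E'
from h import *
np.set_printoptions(precision=3,suppress=True)
im=cv2.imread('pics/w4.png')[...,::-1].astype(int)
r=(im[...,0]>130)&(im[...,1]<50)&(im[...,2]<50); r[:100]=0; r[210:]=0; r[:,:250]=0; r[:,340:]=0
ys,xs=np.nonzero(r); k=ys.argsort(); print(len(xs), [(y,xs[ys==y].min(),xs[ys==y].max()) for y in range(130,208,6) if (ys==y).any()])
a=atz(ray('wrist',(296,190)),.145); b=atz(ray('wrist',(284.5,136)),.173)
b2=atz(ray('wrist',(290,165)),.143)
h1=atz(ray('wrist',(311.5,105)),.124); h2=atz(ray('wrist',(334,0)),.124);h0=atz(ray('wrist',(292,226)),.124)
ang=lambda p,q:np.degrees(np.arctan2(*(q-p)[1::-1]))
print(a,b,b2,h1,h2,ang(a,b),ang(a,b2),ang(h1,h2),ang(h0,h2), ang(h0,a))
E
```

```text
518 [(136, np.int64(279), np.int64(287)), (142, np.int64(283), np.int64(284)), (148, np.int64(281), np.int64(289)), (154, np.int64(282), np.int64(291)), (160, np.int64(288), np.int64(293)), (166, np.int64(289), np.int64(293)), (172, np.int64(290), np.int64(294)), (178, np.int64(291), np.int64(295)), (184, np.int64(287), np.int64(304)), (190, np.int64(285), np.int64(306)), (196, np.int64(286), np.int64(305)), (202, np.int64(295), np.int64(297))]
[0.43  0.288 0.145] [0.481 0.285 0.173] [0.453 0.289 0.143] [0.501 0.26  0.124] [0.582 0.225 0.124] -3.203621865060883 2.0446693185761435 -23.603944881259125 -21.861536456464712 -18.853344393890527
```

```bash
python3 - <<'E'
from h import *
np.set_printoptions(precision=3,suppress=True)
im=optics.grab_frame('wrist'); save(im,'w4c.png',(230,100,370,260),4.5)
E
```

```text
(no output)
```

View pics/w4c.png

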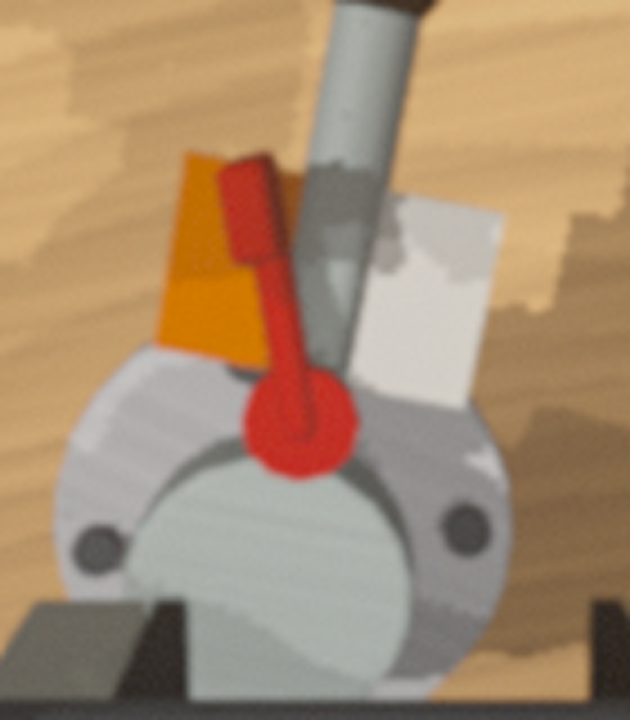

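Call:
apply_moves:
  increments: [0.03, -0.006, -0.01, 0, 0, -0.07, 0.03, -0.006, -0.02, 0, 0, -0.07, 0.03, -0.006, -0.02, 0, 0, -0.055, 0.029, -0.006, -0.02, 0, 0, 0, 0, 0, 0, 0, 0, 0]
  hand: 0.3
  force: 20

```text
t: 6.92
eef_pos: [0.5529, 0.2446, 0.1985]
ee_rot: [3.137, -0.001, -1.962]
force: [-0.5, -0.2, -1.9]
width: 0.0612
```

Call:
apply_moves:
  increments: [-0.003, 0, -0.03, 0, 0, 0, -0.002, 0, -0.03, 0, 0, 0, 0, 0, -0.022, 0, 0, 0, 0, 0, 0, 0, 0, 0]

```text
t: 7.25
eef_pos: [0.5506, 0.242, 0.1069]
ee_rot: [3.134, -0.009, -1.969]
force: [-0.7, -1.1, -0.6]
width: 0.0612
```

Call:
apply_moves:
  increments: [0, 0, 0, 0, 0, 0, 0, 0, 0, 0, 0, 0, 0, 0, 0, 0, 0, 0, 0, 0, 0, 0, 0, 0, 0, 0, 0, 0, 0, 0]
  hand: 1

```text
t: 7.67
eef_pos: [0.5522, 0.2427, 0.1087]
ee_rot: [3.135, -0.01, -1.968]
force: [-0.9, -1.9, -1.2]
width: 0.0332
```

Call:
apply_moves:
  increments: [0, 0, 0, 0, 0, 0, 0, 0, 0, 0, 0, 0, -0.0055, -0.0122, 0, 0, 0, -0.08, -0.0064, -0.0118, 0, 0, 0, -0.08, -0.0073, -0.0112, 0, 0, 0, -0.08, 0, 0, 0, 0, 0, 0]

```text
t: 8.17
eef_pos: [0.5336, 0.2056, 0.1099]
ee_rot: [3.139, -0.009, -2.215]
force: [-2.4, -1.4, -2.5]
width: 0.0249
```

Call:
apply_moves:
  increments: [-0.005, -0.007, 0.002, 0, 0, -0.05, -0.003, -0.004, 0.002, 0, 0, -0.03, 0, 0, 0, 0, 0, 0]

```text
t: 8.42
eef_pos: [0.5285, 0.1988, 0.1119]
ee_rot: [3.137, 0.003, -2.299]
force: [-1.7, -4.4, -0.5]
width: 0.0252
```

Call:
apply_moves:
  increments: [0.011, 0.0154, 0, 0, 0, 0.11, 0.0092, 0.0165, 0, 0, 0, 0.11, 0.0073, 0.0174, 0, 0, 0, 0.11, 0.0054, 0.0181, 0, 0, 0, 0.11, 0.0034, 0.0186, 0, 0, 0, 0.11, 0.0013, 0.0189, 0, 0, 0, 0.11, 0, 0, 0, 0, 0, 0]

```text
t: 9.0
eef_pos: [0.5621, 0.302, 0.1118]
ee_rot: [3.13, -0.006, -1.61]
force: [1.2, -1.0, -2.0]
width: 0.0244
```

Call:
apply_moves:
  increments: [-0.0006, 0.0187, 0, 0, 0, 0.11, -0.0026, 0.0185, 0, 0, 0, 0.11, -0.0046, 0.0181, 0, 0, 0, 0.11, -0.0066, 0.0175, 0, 0, 0, 0.11]

```text
t: 9.33
eef_pos: [0.5472, 0.3699, 0.1117]
ee_rot: [3.126, -0.012, -1.165]
force: [0.7, -4.3, -2.5]
width: 0.0243
```

Call:
apply_moves:
  increments: [-0.0085, 0.0167, 0, 0, 0, 0.11, 0, 0, 0, 0, 0, 0]

```text
t: 9.5
eef_pos: [0.5379, 0.3882, 0.1118]
ee_rot: [3.126, -0.012, -1.046]
force: [0.5, 0.2, -2.8]
width: 0.0243
```

Call:
apply_moves:
  increments: [0, 0, 0, 0, 0, 0, 0, 0, 0, 0, 0, 0, 0, 0, 0, 0, 0, 0, 0, 0, 0, 0, 0, 0, 0, 0, 0.035, 0, 0, 0, 0, 0, 0.035, 0, 0, 0, 0, 0, 0.035, 0, 0, 0, 0, 0, 0.035, 0, 0, 0]
  hand: 0.2

```text
t: 10.17
eef_pos: [0.5357, 0.3816, 0.2491]
ee_rot: [3.113, -0.015, -1.063]
force: [1.1, 0.9, -0.1]
width: 0.0687
```

Call:
apply_moves:
  increments: [-0.008, -0.038, 0.005, 0, 0, -0.122, -0.008, -0.038, 0.005, 0, 0, -0.122, -0.008, -0.038, 0.005, 0, 0, -0.122, -0.008, -0.038, 0.005, 0, 0, -0.122, -0.008, -0.038, 0.005, 0, 0, -0.122, -0.008, -0.038, 0.005, 0, 0, -0.122, -0.008, -0.038, 0, 0, 0, -0.122, -0.008, -0.038, 0, 0, 0, -0.122, -0.008, -0.038, 0, 0, 0, -0.122, -0.008, -0.038, 0, 0, 0, -0.122, -0.008, -0.038, 0, 0, 0, -0.122, -0.008, -0.038, 0, 0, 0, -0.122, -0.008, -0.038, 0, 0, 0, -0.122, -0.008, -0.038, 0, 0, 0, -0.122, -0.008, -0.038, 0, 0, 0, -0.122, -0.008, -0.038, 0, 0, 0, -0.122, -0.008, -0.038, 0, 0, 0, -0.122, 0, 0, 0, 0, 0, 0]

```text
t: 11.67
eef_pos: [0.3903, -0.2953, 0.301]
ee_rot: [3.141, 0.016, 3.082]
force: [0.3, 0.8, -1.6]
width: 0.0701
```

```bash
python3 - <<'E'
from h import *
np.set_printoptions(precision=3,suppress=True)
s=arm.get_state(); print(s['t'],s['eef_pos'],s['ee_rot'],s['q'],s['width'],s['force'])
im=optics.grab_frame('wrist'); save(im,'w5.png')
for p,z in(('gun_squeeze',.1),('cap1_mid',.104),('cap2_mid',.104),('cap3_mid',.104)):
    for d in finder.landmark_of('wrist',p)[:2]: print(p,d['conf'],np.round(d['point']),atz(ray('wrist',d['point']),z))
im2=optics.grab_frame('top'); save(im2,'t5.png')
for p,z in(('dirlever_tab',.158),('ratchet_grip',.124),('ratchet_axis',.124)):
    for d in finder.landmark_of('top',p)[:2]: print(p,d['conf'],np.round(d['point']),atz(ray('top',d['point']),z))
w=im; t=im2[180:330,130:430]; 
cv2.imwrite('pics/c5.png',np.vstack([w,cv2.resize(t,(640,320))[:200*1]])[...,::-1]) if 0 else None
cv2.imwrite('pics/c5.png',np.vstack([cv2.resize(w,(480,300)),cv2.resize(im2[190:320,140:320],(480,300))])[...,::-1])
E
```

```text
11.6667 [ 0.39  -0.295  0.301] [3.141 0.016 3.082] [-0.248 -0.011 -0.244 -0.003 -1.322  0.189] 0.07011815298980537 [ 0.282  0.838 -1.561]
gun_squeeze 0.7 [314. 178.] [ 0.398 -0.287  0.1  ]
cap1_mid 0.38 [287. 281.] [ 0.436 -0.163  0.104]
cap3_mid 0.77 [286. 283.] [ 0.438 -0.159  0.104]
dirlever_tab 0.58 [163. 253.] [0.448 0.354 0.158]
ratchet_axis 0.56 [188. 276.] [0.389 0.3   0.124]
```

View pics/c5.png

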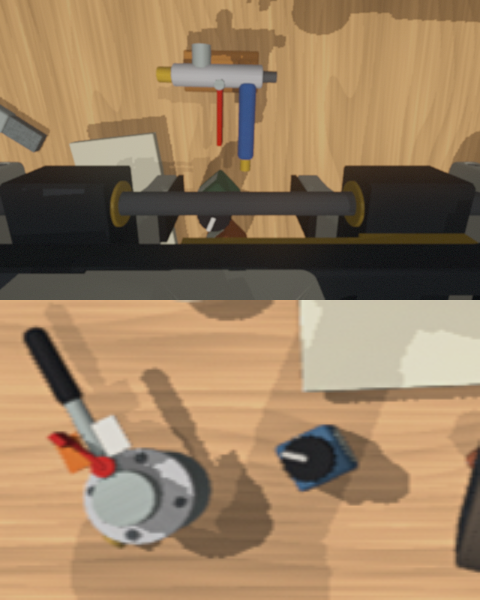

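Wrist view: gun with red trigger (about (293,160) full-size) and blue grip (about (328,165)), with the squeeze point between them. Top crop: the handle has swung to the upper left, still on orange. Going to squeeze.

Call:
apply_moves:
  increments: [-0.001, 0.004, -0.033, 0, 0, 0.03, -0.001, 0.004, -0.033, 0, 0, 0.03, 0, 0, -0.033, 0, 0, 0, 0, 0, -0.033, 0, 0, 0, 0, 0, 0, 0, 0, 0]
  hand: 0
  force: 20

```text
t: 12.53
eef_pos: [0.3944, -0.2772, 0.1684]
ee_rot: [-3.14, 0.027, -3.112]
force: [-1.5, 1.5, -0.8]
width: 0.0875
```

Call:
apply_moves:
  increments: [-0.004, -0.007, -0.01, 0, -0.013, 0, -0.003, -0.003, -0.02, 0, -0.013, 0, 0, 0, -0.02, 0, 0, 0, 0, 0, -0.015, 0, 0, 0, 0, 0, 0, 0, 0, 0]

```text
t: 12.95
eef_pos: [0.3921, -0.2864, 0.1078]
ee_rot: [-3.135, 0.057, -3.102]
force: [-0.4, 0.9, 0.2]
width: 0.088
```

Call:
apply_moves:
  increments: [-0.003, 0, -0.008, 0, 0.03, 0, -0.002, 0, -0.006, 0, 0.027, 0, 0, 0, 0, 0, 0, 0]

```text
t: 13.2
eef_pos: [0.3899, -0.2868, 0.0974]
ee_rot: [-3.135, -0.001, -3.099]
force: [-0.4, 0.1, 0.2]
width: 0.0875
```

Call:
apply_moves:
  increments: [0, 0, 0, 0, 0, 0, 0, 0, 0, 0, 0, 0, 0, 0, 0, 0, 0, 0, 0, 0, 0, 0, 0, 0, 0, 0, 0, 0, 0, 0, 0, 0, 0, 0, 0, 0, 0, 0, 0, 0, 0, 0, 0, 0, 0, 0, 0, 0]
  hand: 1

```text
t: 13.87
eef_pos: [0.3911, -0.2873, 0.1004]
ee_rot: [-3.133, -0.001, -3.098]
force: [-7.0, 1.1, 10.2]
width: 0.0395
```

Call:
apply_moves:
  increments: [-0.003, 0, -0.002, 0, 0, 0, -0.001, 0, 0, 0, 0, 0, 0, 0, 0, 0, 0, 0, 0, 0, 0, 0, 0, 0, 0, 0, 0, 0, 0, 0, 0, 0, 0, 0, 0, 0]
  force: 25

```text
t: 14.37
eef_pos: [0.3856, -0.2878, 0.1013]
ee_rot: [-3.132, -0.001, -3.098]
force: [0.7, -0.2, 0.1]
width: 0.0019
```

```bash
python3 - <<'E'
from h import *
np.set_printoptions(precision=3,suppress=True)
s=arm.get_state(); print(s['eef_pos'],s['width'],s['force'])
im=optics.grab_frame('wrist'); save(im,'w6.png',(180,60,460,330),2.2)
E
```

```text
[ 0.386 -0.288  0.101] 0.0018567286111133056 [ 0.683 -0.201  0.116]
```

View pics/w6.png

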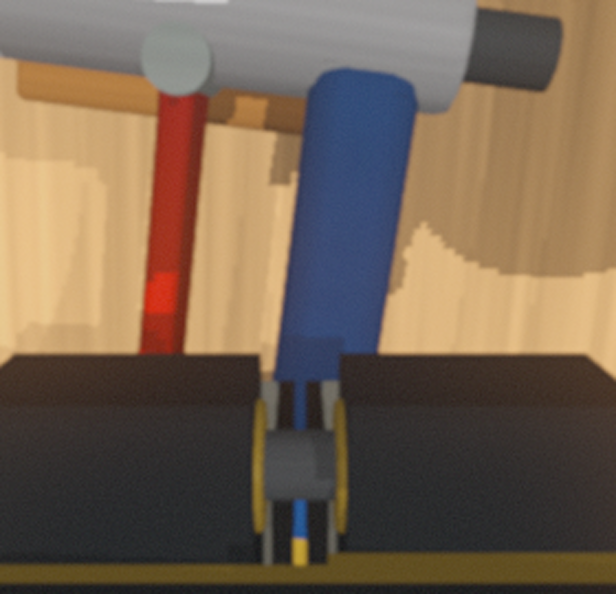

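Both fingers slid up off the gun: they closed to 2 mm right above the blue grip (crop x≈300), with the trigger free at (170,330). I back off upward and remeasure the height.

Call:
apply_moves:
  increments: [0, 0, 0.03, 0, 0, 0, 0, 0, 0.03, 0, 0, 0, 0, 0, 0.03, 0, 0, 0, 0, 0, 0.02, 0, 0, 0, 0, 0, 0, 0, 0, 0]
  hand: 0

```text
t: 14.83
eef_pos: [0.3833, -0.2871, 0.2131]
ee_rot: [-3.134, -0.009, -3.098]
force: [1.3, -0.5, 0.0]
width: 0.0291
```

```bash
python3 - <<'E'
from h import *
np.set_printoptions(precision=3,suppress=True)
s=arm.get_state(); print(s['eef_pos'],s['ee_rot'],s['width'],arm.tips_ahead)
im=optics.grab_frame('wrist');  sd=optics.grab_frame('side'); tp=optics.grab_frame('top')
L={c:finder.landmark_of(c,'gun_squeeze') for c in('wrist','side','top')}
for c in L: print(c,[(np.round(d['point']),round(d['conf'],2)) for d in L[c]])
R_={c:ray(c,L[c][0]['point']) for c in L if L[c]}
k=list(R_)
for i in range(len(k)):
  for j in range(i): print(k[i],k[j],tri(R_[k[i]],R_[k[j]]))
a=cv2.resize(im[80:330,160:480],(640,500)); b=cv2.resize(sd[250:360,250:370],None,fx=3,fy=3); b=np.pad(b,((0,500-330),(0,0),(0,0)))
cv2.imwrite('pics/w7.png',np.hstack([cv2.resize(a,(440,344)),b[:344]])[...,::-1])
E
```

```text
[ 0.383 -0.287  0.213] [-3.134 -0.009 -3.098] 0.029086511900435926 0.011
wrist [(array([302., 189.]), 0.88)]
side [(array([292., 286.]), 0.79)]
top []
side wrist (array([ 0.395, -0.29 ,  0.096]), np.float64(0.008534373601843706))
```

View pics/w7.png

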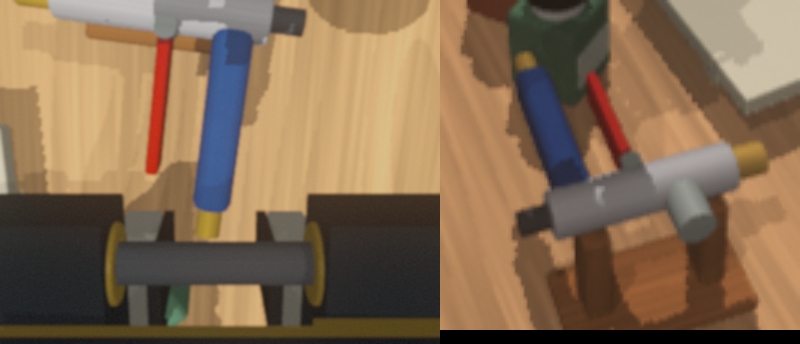

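Call:
apply_moves:
  increments: [0, 0, 0, 0, 0, -0.05, 0, 0, 0, 0, 0, -0.05, 0, 0, 0, 0, 0, 0, 0, 0, 0, 0, 0, 0, 0.002, -0.001, -0.025, 0, 0, 0, 0, 0, -0.025, 0, 0, 0, 0, 0, 0, 0, 0, 0]

```text
t: 15.72
eef_pos: [0.3812, -0.2865, 0.1524]
ee_rot: [-3.139, -0.022, 3.087]
force: [-0.9, -0.5, -0.8]
width: 0.0873
```

Call:
apply_moves:
  increments: [0.003, -0.001, -0.02, 0, -0.011, 0, 0.002, 0, -0.02, 0, -0.011, 0, 0, 0, -0.015, 0, 0, 0, 0, 0, -0.01, 0, 0, 0, 0, 0, 0, 0, 0, 0]

```text
t: 16.13
eef_pos: [0.387, -0.2883, 0.0874]
ee_rot: [-3.139, -0.001, 3.094]
force: [-0.2, 1.1, 0.5]
width: 0.0876
```

Lower this time, and well aligned. Squeezing with a slight downward bias.

Call:
apply_moves:
  increments: [0, 0, -0.004, 0, 0, 0, 0, 0, 0, 0, 0, 0, 0, 0, 0, 0, 0, 0, 0, 0, 0, 0, 0, 0, 0, 0, 0, 0, 0, 0, 0, 0, 0, 0, 0, 0, 0, 0, 0, 0, 0, 0]
  hand: 1
  force: 20

```text
t: 16.72
eef_pos: [0.3924, -0.2895, 0.0879]
ee_rot: [-3.136, 0.008, 3.098]
force: [-10.6, -2.2, 1.4]
width: 0.0466
```

Call:
apply_moves:
  increments: [-0.003, 0, -0.002, 0, 0, 0, -0.002, 0, 0, 0, 0, 0, -0.001, 0, 0, 0, 0, 0, 0, 0, 0, 0, 0, 0]

```text
t: 17.05
eef_pos: [0.3861, -0.2897, 0.0867]
ee_rot: [-3.136, 0.009, 3.098]
force: [0.6, 0.1, -2.5]
width: 0.0341
```

Width is 34.1 mm, so the trigger is fully squeezed. Holding briefly, then releasing, lifting and moving to view the jars.

Call:
apply_moves:
  increments: [0, 0, 0, 0, 0, 0, 0, 0, 0, 0, 0, 0, 0, 0, 0, 0, 0, 0, 0, 0, 0, 0, 0, 0, 0, 0, 0, 0, 0, 0, 0, 0, 0, 0, 0, 0]

```text
t: 17.55
eef_pos: [0.3861, -0.2896, 0.0867]
ee_rot: [-3.136, 0.01, 3.098]
force: [1.9, 0.8, -1.4]
width: 0.0338
```

Call:
apply_moves:
  increments: [0, 0, 0, 0, 0, 0, 0, 0, 0, 0, 0, 0, 0, 0, 0, 0, 0, 0, 0, 0, 0, 0, 0, 0, 0, 0, 0, 0, 0, 0, 0, 0, 0, 0, 0, 0, 0, 0, 0, 0, 0, 0, 0, 0, 0.035, 0, 0, 0, 0, 0, 0.035, 0, 0, 0, 0, 0, 0.035, 0, 0, 0, 0, 0, 0.035, 0, 0, 0, 0, 0.035, 0.035, 0, 0, 0, 0, 0.035, 0.035, 0, 0, 0, 0, 0.035, 0, 0, 0, 0, 0, 0, 0, 0, 0, 0]
  hand: 0

```text
t: 18.8
eef_pos: [0.3773, -0.1924, 0.2912]
ee_rot: [-3.14, -0.005, 3.091]
force: [-0.5, 0.3, -0.4]
width: 0.0878
```

```bash
cat >> h.py <<'E'
def look(name,view=True):
    np.set_printoptions(precision=3,suppress=True)
    s=arm.get_state(); print(round(s['t'],2),s['eef_pos'],s['ee_rot'],s['q'],round(s['width'],4),s['force'])
    mw=w2c('wrist'); im=optics.grab_frame('wrist'); save(im,name)
    for i in (1,2,3):
        for p,z in((f'cap{i}_mid',.104),(f'jar{i}_mid',.058)):
            for d in finder.landmark_of('wrist',p)[:1]: print(p,round(d['conf'],2),np.round(d['point']),atz(ray('wrist',d['point'],mw),z))
    return im,mw
E
python3 -c "
from h import *
look('w8.png'); optics.grab_frame('side'); print(finder.landmark_of('side','gun_squeeze'))
for i in (1,2,3): print([(np.round(d['point']),d['conf']) for d in finder.landmark_of('side',f'cap{i}_mid')[:2]])"
```

```text
18.8 [ 0.377 -0.192  0.291] [-3.14  -0.005  3.091] [-0.    -0.117 -0.365  0.001 -1.328 -0.05 ] 0.0878 [-0.467  0.282 -0.414]
cap2_mid 0.63 [276. 286.] [ 0.429 -0.065  0.104]
cap3_mid 0.62 [260. 201.] [ 0.439 -0.168  0.104]
jar3_mid 0.87 [266. 195.] [ 0.439 -0.164  0.058]
[{'point': [290.7, 285.3], 'conf': 0.82}, {'point': [287.4, 254.4], 'conf': 0.6}]
[(array([249., 180.]), 0.6)]
[(array([272., 216.]), 0.86)]
[(array([290., 241.]), 0.72), (array([293., 287.]), 0.2)]
```

View pics/w8.png

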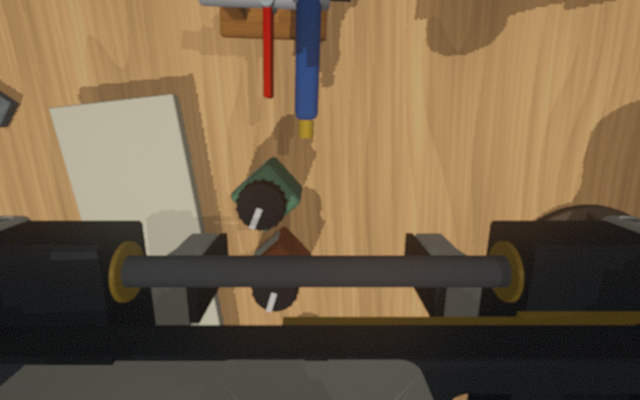

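Wrist view: gun trigger released again (268,60). Green cap at (261,204) and terracotta cap at (275,290), each with a white bar. Going to the green cap.

Call:
apply_moves:
  increments: [0.02, 0.009, -0.02, 0, 0, 0, 0.02, 0.009, -0.03, 0, 0, 0, 0.02, 0.008, -0.03, 0, 0, 0, 0, 0, -0.03, 0, 0, 0, 0, 0, 0, 0, 0, 0]
  force: 25

```text
t: 19.82
eef_pos: [0.4411, -0.1711, 0.1781]
ee_rot: [-3.138, -0.0, 3.085]
force: [-1.5, -0.2, -0.4]
width: 0.0876
```

```bash
python3 -c "
from h import *
im,mw=look('w9.png'); print(proj('wrist',np.array([.438,-.166,.116]),mw))"
```

```text
19.82 [ 0.441 -0.171  0.178] [-3.138 -0.     3.085] [ 0.051  0.049 -0.471  0.004 -1.051 -0.11 ] 0.0876 [-1.501 -0.249 -0.436]
cap2_mid 0.87 [335. 329.] [ 0.431 -0.062  0.104]
jar2_mid 0.63 [332. 297.] [ 0.431 -0.065  0.058]
cap3_mid 0.96 [320. 207.] [ 0.438 -0.168  0.104]
[320.528 213.729]
```

Call:
apply_moves:
  increments: [-0.003, 0.003, -0.025, 0, 0, 0, 0, 0, -0.025, 0, 0, 0, 0, 0, -0.02, 0, 0, 0, 0, 0, 0, 0, 0, 0]

```text
t: 20.5
eef_pos: [0.4453, -0.1697, 0.1205]
ee_rot: [-3.138, 0.027, 3.085]
force: [-0.2, -0.1, -0.5]
width: 0.0877
```

Call:
apply_moves:
  increments: [-0.004, 0.002, 0, 0, 0.014, 0, -0.003, 0, -0.01, 0, 0.013, 0, 0, 0, -0.008, 0, 0, 0, 0, 0, 0, 0, 0, 0]

```text
t: 20.83
eef_pos: [0.4402, -0.168, 0.1061]
ee_rot: [-3.136, 0.004, 3.085]
force: [0.5, 0.3, -0.3]
width: 0.0877
```

Call:
apply_moves:
  increments: [-0.002, 0.001, -0.009, 0, 0.004, 0, 0, 0, 0, 0, 0, 0]

```text
t: 21.0
eef_pos: [0.4388, -0.167, 0.0971]
ee_rot: [-3.136, 0.002, 3.085]
force: [0.5, -0.8, -0.9]
width: 0.0876
```

Call:
apply_moves:
  increments: [0, 0, 0, 0, 0, 0, 0, 0, 0, 0, 0, 0, 0, 0, 0, 0, 0, 0, 0, 0, 0, 0, 0, 0, 0, 0, 0, 0, 0, 0, 0, 0, 0, 0, 0, 0]
  hand: 1

```text
t: 21.5
eef_pos: [0.4392, -0.167, 0.0977]
ee_rot: [-3.135, 0.002, 3.085]
force: [-2.5, 0.7, 1.7]
width: 0.0532
```

Call:
apply_moves:
  increments: [0, 0, 0, 0, 0, 0, 0, 0, 0, 0, 0, 0, 0, 0, 0, 0, 0, -0.12, 0, 0, 0, 0, 0, -0.12, 0, 0, 0, 0, 0, -0.12, 0, 0, 0, 0, 0, -0.12, 0, 0, 0, 0, 0, -0.12, 0, 0, 0, 0, 0, -0.12, 0, 0, 0, 0, 0, -0.12, 0, 0, 0, 0, 0, -0.12, 0, 0, 0, 0, 0, -0.12, 0, 0, 0, 0, 0, -0.12, 0, 0, 0, 0, 0, -0.12, 0, 0, 0, 0, 0, 0]

```text
t: 22.67
eef_pos: [0.4431, -0.1666, 0.0973]
ee_rot: [3.141, 0.006, 1.71]
force: [-0.1, -1.4, 0.4]
width: 0.0505
```

```bash
python3 -c "
from h import *
s=arm.get_state();print(s['eef_pos'],s['ee_rot'],s['q'],s['moment'],s['force'])"
```

```text
[ 0.44312035 -0.16658615  0.09732432] [3.14071374 0.00627806 1.71028936] [ 0.0631519   0.13775374 -0.58552753  0.00827079 -0.84617684 -1.4999306 ] [-0.14582894  0.04633548 -0.09464891] [-0.0790948  -1.40879298  0.4183657 ]
```

Call:
apply_moves:
  increments: [0, 0, 0.025, 0, 0, 0, 0, 0, 0.03, 0, 0, 0, 0, 0, 0.03, 0, 0, 0, 0.02, -0.005, 0.01, 0, 0, 0, 0.025, -0.007, 0, 0, 0, 0, 0.03, -0.007, 0, 0, 0, 0, 0.03, -0.006, 0, 0, 0, 0, 0.025, -0.005, 0, 0, 0, 0, 0.015, -0.003, 0, 0, 0, 0, 0, 0, 0, 0, 0, 0]

```text
t: 23.5
eef_pos: [0.5854, -0.1987, 0.1894]
ee_rot: [-3.13, -0.003, 1.752]
force: [1.4, -0.0, -5.0]
width: 0.0506
```

```bash
python3 -c "
from h import *
look('w10.png'); im=optics.grab_frame('side')
print(finder.landmark_of('side','shelf_top'),[finder.landmark_of('side',f'{a}3_mid')[:1] for a in('jar','cap')])
s=arm.get_state()['eef_pos']; print(proj('side',s+[0,0,.008]),proj('side',s-[0,0,.039]))
for c in [(.527,.153),(.677,.153),(.527,-.287),(.677,-.287)]: print(c,proj('top',np.array([*c,.045])))"
```

```text
23.5 [ 0.585 -0.199  0.189] [-3.13  -0.003  1.752] [-0.012  0.289 -0.143 -0.001 -1.15  -1.378] 0.0506 [ 1.436 -0.046 -4.952]
cap2_mid 0.97 [545.  20.] [ 0.428 -0.063  0.104]
cap3_mid 0.65 [315. 244.] [ 0.62  -0.191  0.104]
jar3_mid 0.73 [506.  40.] [ 0.432 -0.065  0.058]
[{'point': [333.4, 223.4], 'conf': 0.63}] [[{'point': [351.8, 216.9], 'conf': 0.94}], [{'point': [353.0, 202.0], 'conf': 0.74}]]
[351.971 200.901] [351.043 217.414]
(0.527, 0.153) [250.882 224.967]
(0.677, 0.153) [252.308 172.847]
(0.527, -0.287) [405.749 226.401]
(0.677, -0.287) [405.029 174.357]
```

Call:
apply_moves:
  increments: [0.012, 0, -0.015, 0, 0, 0, 0.003, 0, -0.015, 0, 0, 0, 0, 0, -0.01, 0, 0, 0, 0, 0, 0, 0, 0, 0]

```text
t: 24.38
eef_pos: [0.5987, -0.1982, 0.1529]
ee_rot: [-3.137, -0.001, 1.749]
force: [-0.5, 0.8, -5.4]
width: 0.0502
```

Call:
apply_moves:
  increments: [0, 0, -0.005, 0, 0, 0, 0, 0, -0.003, 0, 0, 0, 0, 0, -0.002, 0, 0, 0, 0, 0, -0.001, 0, 0, 0, 0, 0, 0, 0, 0, 0]

```text
t: 24.8
eef_pos: [0.5988, -0.1986, 0.144]
ee_rot: [-3.139, 0.0, 1.75]
force: [0.2, -0.0, -4.8]
width: 0.0507
```

Call:
apply_moves:
  increments: [0, 0, -0.002, 0, 0, 0, 0, 0, -0.002, 0, 0, 0, 0, 0, 0, 0, 0, 0]

```text
t: 25.05
eef_pos: [0.6006, -0.1988, 0.1441]
ee_rot: [3.139, 0.003, 1.751]
force: [-0.5, 0.2, -3.9]
width: 0.0504
```

Call:
apply_moves:
  increments: [0, 0, -0.004, 0, 0, 0, 0, 0, -0.002, 0, 0, 0, 0, 0, 0, 0, 0, 0]

```text
t: 25.3
eef_pos: [0.6031, -0.1993, 0.1434]
ee_rot: [3.132, 0.006, 1.752]
force: [-0.8, 0.1, -5.9]
width: 0.0506
```

Call:
apply_moves:
  increments: [-0.002, 0, -0.006, 0, 0, 0, 0, 0, 0, 0, 0, 0]

```text
t: 25.47
eef_pos: [0.6045, -0.1994, 0.1415]
ee_rot: [3.124, 0.009, 1.754]
force: [0.0, -0.5, -5.5]
width: 0.0508
```

```bash
python3 -c "
from h import *
np.set_printoptions(precision=3,suppress=True)
s=arm.get_state();print(s['eef_pos'],s['ee_rot'],s['moment'],s['force'])
im=optics.grab_frame('side'); save(im,'s10.png',(270,150,450,300),4)"
```

```text
[ 0.604 -0.199  0.142] [3.124 0.009 1.754] [-0.03   0.01   0.107] [ 0.027 -0.524 -5.496]
```

View pics/s10.png

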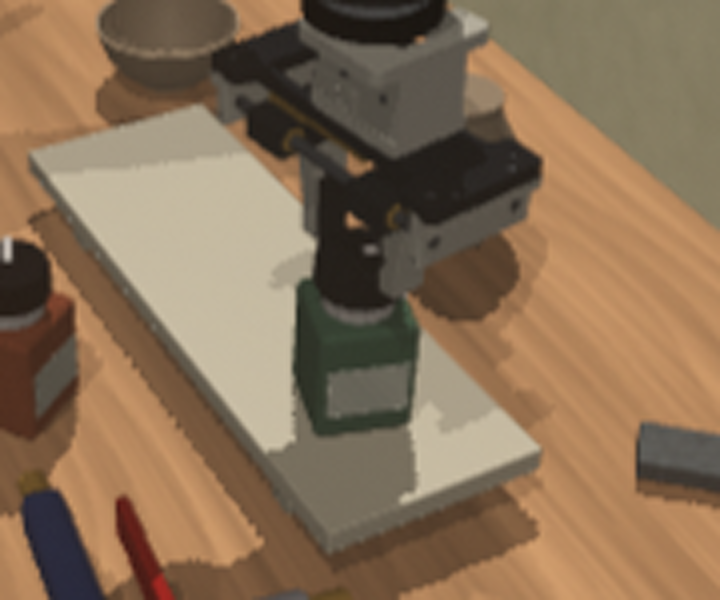

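Call:
apply_moves:
  increments: [-0.002, 0, -0.003, -0.003, 0.017, 0, -0.001, 0, -0.005, 0, 0, 0, 0, 0, 0, 0, 0, 0]

```text
t: 25.77
eef_pos: [0.608, -0.1994, 0.141]
ee_rot: [3.128, 0.014, 1.757]
force: [-0.5, -0.2, -5.2]
width: 0.0511
```

Call:
apply_moves:
  increments: [-0.008, 0, -0.008, -0.002, 0.015, 0, 0, 0, 0, 0, 0, 0]

```text
t: 25.93
eef_pos: [0.6077, -0.1999, 0.1386]
ee_rot: [3.128, 0.02, 1.76]
force: [-1.0, -0.0, -5.3]
width: 0.0513
```

Call:
apply_moves:
  increments: [0, 0, 0, 0, 0, 0, 0, 0, 0, 0, 0, 0, 0, 0, 0, 0, 0, 0, 0, 0, 0, 0, 0, 0, 0, 0, 0, 0, 0, 0]
  hand: 0

```text
t: 26.35
eef_pos: [0.6058, -0.2005, 0.1355]
ee_rot: [3.134, 0.019, 1.759]
force: [0.8, -0.9, -0.0]
width: 0.0788
```

Call:
apply_moves:
  increments: [0, 0, 0.03, 0, 0, 0, 0, 0, 0.03, 0, 0, 0, 0, 0, 0.03, 0, 0, 0, -0.02, 0.02, 0.03, 0, 0, 0.12, -0.03, 0.02, 0, 0, 0, 0.12, -0.03, 0.02, 0, 0, 0, 0.12, -0.03, 0.02, 0, 0, 0, 0.12, -0.03, 0.02, 0, 0, 0, 0.12, -0.03, 0.02, 0, 0, 0, 0.12, 0, 0, 0, 0, 0, 0.12, 0, 0, 0, 0, 0, 0.12, 0, 0, 0, 0, 0, 0.12, 0, 0, 0, 0, 0, 0.12, 0, 0, 0, 0, 0, 0.12, 0, 0, 0, 0, 0, 0]

```text
t: 27.6
eef_pos: [0.4213, -0.0789, 0.2532]
ee_rot: [-3.137, 0.021, 3.131]
force: [0.3, 0.6, 1.0]
width: 0.0876
```

```bash
python3 -c "
from h import *
im,mw=look('w11.png')
optics.grab_frame('side'); sm=w2c('side')
for i in (1,2,3):
  for a in('cap','jar'):
    x=finder.landmark_of('side',f'{a}{i}_mid')[:1]; w=finder.landmark_of('wrist',f'{a}{i}_mid')[:1]
    if x and w: print(a,i,tri(ray('side',x[0]['point'],sm),ray('wrist',w[0]['point'],mw)))
    elif x: print(a,i,x)
"
```

```text
27.6 [ 0.421 -0.079  0.253] [-3.137  0.021  3.131] [ 0.29  -0.106 -0.446  0.012 -1.213 -0.305] 0.0876 [0.252 0.614 1.032]
cap2_mid 0.68 [308. 197.] [ 0.432 -0.066  0.104]
jar2_mid 0.79 [311. 189.] [ 0.431 -0.064  0.058]
cap3_mid 0.95 [71. 44.] [ 0.641 -0.207  0.104]
jar3_mid 0.72 [105.  54.] [ 0.639 -0.206  0.058]
cap 1 [{'point': [248.3, 181.3], 'conf': 0.78}]
jar 1 [{'point': [254.5, 194.0], 'conf': 0.83}]
cap 2 (array([ 0.431, -0.067,  0.108]), np.float64(0.0023457541329813935))
jar 2 (array([ 0.436, -0.068,  0.068]), np.float64(0.010316310297639181))
cap 3 (array([ 0.615, -0.199,  0.145]), np.float64(0.005012377225039975))
jar 3 (array([ 0.604, -0.196,  0.11 ]), np.float64(0.0061137259519500765))
```

View pics/w11.png

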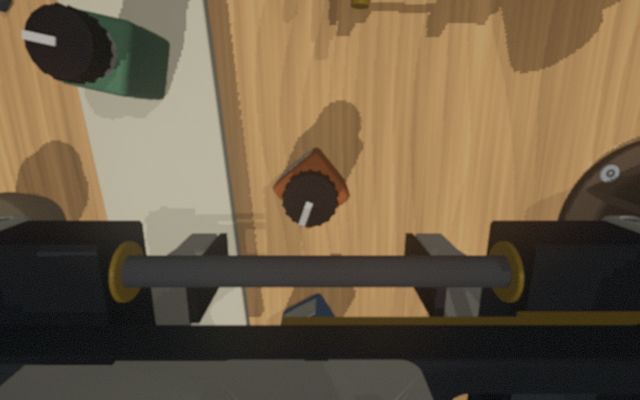

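Green jar stands upright on the shelf (around (100,50)). Terracotta cap at (310,198), with its bar toward (305,213). Next is terracotta.

Call:
apply_moves:
  increments: [0.004, 0.005, -0.03, 0, 0.01, 0, 0.004, 0.005, -0.03, 0, 0.01, 0, 0.0, 0.003, -0.03, 0, 0, 0, 0, 0, -0.03, 0, 0, 0, 0, 0, 0, 0, 0, 0]

```text
t: 29.02
eef_pos: [0.4318, -0.0653, 0.1323]
ee_rot: [-3.138, 0.009, 3.124]
force: [-1.3, -0.2, -0.8]
width: 0.0877
```

Call:
apply_moves:
  increments: [0, 0, -0.018, 0, 0.005, 0, 0, 0, -0.017, 0, 0.004, 0, 0, 0, 0, 0, 0, 0]

```text
t: 29.27
eef_pos: [0.433, -0.0654, 0.0987]
ee_rot: [-3.136, 0.0, 3.126]
force: [-0.1, -0.4, -0.3]
width: 0.0875
```

Call:
apply_moves:
  increments: [0, 0, 0, 0, 0, 0, 0, 0, 0, 0, 0, 0, 0, 0, 0, 0, 0, 0, 0, 0, 0, 0, 0, 0, 0, 0, 0, 0, 0, 0, 0, 0, 0, 0, 0, 0, 0, 0, 0, 0, 0, 0]
  hand: 1

```text
t: 29.85
eef_pos: [0.4373, -0.0649, 0.1063]
ee_rot: [-3.138, 0.01, 3.127]
force: [0.4, -0.1, 0.5]
width: 0.0462
```

```bash
python3 -c "
from h import *
im,mw=look('w12.png'); optics.grab_frame('side'); print([finder.landmark_of('side',f'{a}2_mid')[:1] for a in('jar','cap')], proj('side',np.array([.432,-.066,.104])))
"
```

```text
29.85 [ 0.437 -0.065  0.106] [-3.138  0.01   3.127] [ 0.308  0.069 -0.641  0.009 -0.853 -0.329] 0.0462 [ 0.434 -0.131  0.48 ]
jar1_mid 0.3 [ 88. 208.] [ 0.592 -0.07   0.058]
cap2_mid 0.65 [330. 235.] [ 0.429 -0.065  0.104]
[[], [{'point': [272.8, 216.5], 'conf': 0.71}]] [271.91  218.319]
```

View pics/w12.png

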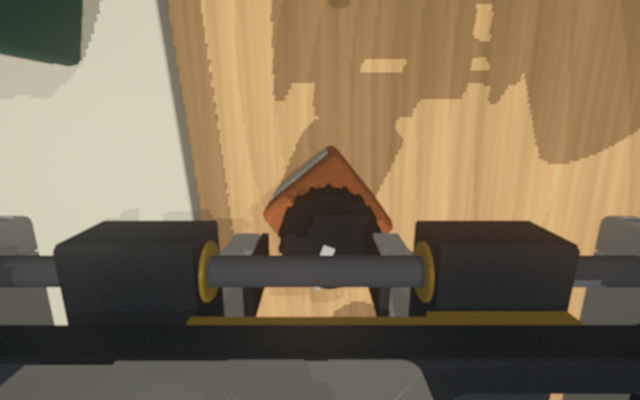

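Cap centred at about (330,232), roughly 7 mm off the jaw centre, and the hand crept up while closing. I reopen and re-centre.

Call:
apply_moves:
  increments: [0, 0, 0, 0, 0, 0, 0, 0, 0, 0, 0, 0, 0, 0, 0, 0, 0, 0, 0, 0, 0, 0, 0, 0, -0.006, -0.003, 0.0, 0, 0.01, 0, 0, 0, 0, 0, 0, 0]
  hand: 0

```text
t: 30.85
eef_pos: [0.4302, -0.0682, 0.1055]
ee_rot: [-3.137, -0.003, 3.127]
force: [-1.3, 0.2, 0.2]
width: 0.0412
```

```bash
python3 -c "
from h import *
im,mw=look('w13.png')
for p in [(.431,-.067,.116),(.431,-.067,.104)]: print(proj('wrist',np.array(p),mw))
g=im.astype(int).max(2); m=(g<60); m[:190]=0;m[236:]=0;m[:,:240]=0;m[:,400:]=0
for r in range(195,236,6): 
  xs=np.nonzero(m[r])[0]; print(r,xs.min() if len(xs) else 0,xs.max() if len(xs) else 0,len(xs))
"
```

```text
30.85 [ 0.43  -0.068  0.105] [-3.137 -0.003  3.127] [ 0.302  0.067 -0.644  0.004 -0.865 -0.319] 0.0412 [-1.276  0.164  0.18 ]
cap2_mid 0.74 [315. 242.] [ 0.431 -0.065  0.104]
[314.388 246.946]
[314.427 238.646]
195 298 333 31
201 292 345 50
207 283 349 67
213 280 356 77
219 274 359 86
225 271 361 91
231 269 363 95
```

Call:
apply_moves:
  increments: [0, 0, 0.004, 0, 0, 0, 0, 0, 0, 0, 0, 0, 0, 0, 0, 0, 0, 0, 0, 0, 0, 0, 0, 0, 0, 0, 0, 0, 0, 0]

```text
t: 31.62
eef_pos: [0.4315, -0.0677, 0.1102]
ee_rot: [-3.137, -0.001, 3.127]
force: [0.3, 0.3, 0.7]
width: 0.0874
```

```bash
python3 -c "
from h import *
im,mw=look('w14.png')
for p in [(.431,-.067,.116),(.431,-.067,.104)]: print(proj('wrist',np.array(p),mw))
g=im.astype(int).max(2); m=(g<60); m[:190]=0;m[236:]=0;m[:,:240]=0;m[:,400:]=0
for r in range(195,236,6): 
  xs=np.nonzero(m[r])[0]; print(r,xs.min() if len(xs) else 0,xs.max() if len(xs) else 0,len(xs))
"
```

```text
31.62 [ 0.431 -0.068  0.11 ] [-3.137 -0.001  3.127] [ 0.303  0.061 -0.637  0.005 -0.875 -0.32 ] 0.0874 [0.323 0.262 0.683]
cap2_mid 0.95 [318. 238.] [ 0.43  -0.065  0.104]
[316.748 242.636]
[316.686 234.799]
195 299 337 39
201 286 350 65
207 284 352 69
213 278 359 82
219 275 362 88
225 273 364 92
231 271 366 96
```

View pics/w14.png

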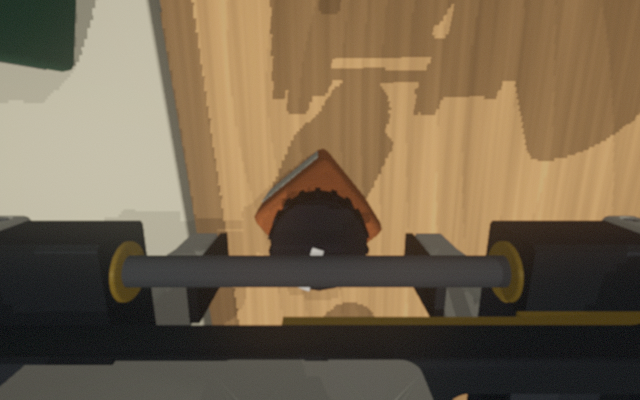

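Call:
apply_moves:
  increments: [0, 0.001, -0.014, 0, 0, 0, 0, 0, -0.003, 0, 0, 0, 0, 0, 0, 0, 0, 0, 0, 0, 0, 0, 0, 0]

```text
t: 32.3
eef_pos: [0.4317, -0.0668, 0.0932]
ee_rot: [-3.137, -0.001, 3.128]
force: [0.3, 0.0, 0.2]
width: 0.0874
```

Call:
apply_moves:
  increments: [0, 0, -0.001, 0, 0, 0, 0, 0, 0, 0, 0, 0, 0, 0, 0, 0, 0, 0, 0, 0, 0, 0, 0, 0, 0, 0, 0, 0, 0, 0, 0, 0, 0, 0, 0, 0]
  hand: 1

```text
t: 32.8
eef_pos: [0.4323, -0.0668, 0.0936]
ee_rot: [-3.137, 0.0, 3.128]
force: [-2.7, 0.8, 2.3]
width: 0.0534
```

Call:
apply_moves:
  increments: [0, 0, 0, 0, 0, 0, 0, 0, 0, 0, 0, 0, 0, 0, 0, 0, 0, -0.12, 0, 0, 0, 0, 0, -0.12, 0, 0, 0, 0, 0, -0.12, 0, 0, 0, 0, 0, -0.12, 0, 0, 0, 0, 0, -0.12, 0, 0, 0, 0, 0, -0.12, 0, 0, 0, 0, 0, -0.12, 0, 0, 0, 0, 0, -0.12, 0, 0, 0, 0, 0, -0.12, 0, 0, 0, 0, 0, -0.12, 0, 0, 0, 0, 0, -0.12, 0, 0, 0, 0, 0, 0]

```text
t: 33.97
eef_pos: [0.4359, -0.0658, 0.0933]
ee_rot: [3.14, 0.004, 1.753]
force: [-0.4, 0.2, -0.2]
width: 0.0509
```

```bash
python3 -c "
from h import *
np.set_printoptions(precision=3,suppress=True)
s=arm.get_state();print(s['moment'],s['force'],s['width'],s['q'])"
```

```text
[-0.105 -0.041 -0.007] [-0.426  0.189 -0.214] 0.050850072427996156 [ 0.304  0.089 -0.654  0.005 -0.826 -1.696]
```

Call:
apply_moves:
  increments: [0, 0, 0.025, 0, 0, 0, 0, 0, 0.03, 0, 0, 0, 0, 0, 0.03, 0, 0, 0, 0.025, 0, 0.01, 0, 0, 0, 0.03, -0.001, 0, 0, 0, 0, 0.032, -0.001, 0, 0, 0, 0, 0.032, -0.001, 0, 0, 0, 0, 0.03, -0.001, 0, 0, 0, 0, 0.015, 0, 0, 0, 0, 0, 0, 0, 0, 0, 0, 0]

```text
t: 34.8
eef_pos: [0.5977, -0.0699, 0.1853]
ee_rot: [-3.131, -0.003, 1.794]
force: [1.4, -0.1, -4.5]
width: 0.0506
```

Held (4.5 N). Lowering.

Call:
apply_moves:
  increments: [0, 0, -0.02, 0, 0, 0, 0, 0, -0.02, 0, 0, 0, 0, 0, 0, 0, 0, 0]

```text
t: 35.05
eef_pos: [0.5972, -0.0696, 0.1406]
ee_rot: [-3.126, -0.005, 1.805]
force: [-1.8, -0.5, -3.5]
width: 0.0513
```

Call:
apply_moves:
  increments: [0, 0, -0.004, 0, 0, 0, 0, 0, 0, 0, 0, 0]

```text
t: 35.22
eef_pos: [0.5978, -0.0704, 0.14]
ee_rot: [-3.127, -0.003, 1.812]
force: [-0.6, -0.5, -5.4]
width: 0.0515
```

Call:
apply_moves:
  increments: [0, 0, 0, 0, 0, 0, 0, 0, 0, 0, 0, 0, 0, 0, 0, 0, 0, 0, 0, 0, 0, 0, 0, 0, 0, 0, 0, 0, 0, 0, 0, 0, 0, 0, 0, 0]
  hand: 0

```text
t: 35.72
eef_pos: [0.6001, -0.0702, 0.1458]
ee_rot: [-3.135, -0.001, 1.819]
force: [-0.7, 0.1, -0.4]
width: 0.0848
```

Call:
apply_moves:
  increments: [0, 0, 0.03, 0, 0, 0, 0, 0, 0.03, 0, 0, 0, 0, 0, 0.03, 0, 0, 0, -0.025, 0.028, 0.02, 0, 0, 0.12, -0.025, 0.028, 0, 0, 0, 0.12, -0.025, 0.028, 0, 0, 0, 0.12, -0.025, 0.028, 0, 0, 0, 0.12, -0.025, 0.028, 0, 0, 0, 0.12, -0.025, 0.028, 0, 0, 0, 0.12, -0.02, 0.02, 0, 0, 0, 0.12, 0, 0, 0, 0, 0, 0.12, 0, 0, 0, 0, 0, 0.12, 0, 0, 0, 0, 0, 0.12, 0, 0, 0, 0, 0, 0.1, 0, 0, 0, 0, 0, 0]

```text
t: 36.97
eef_pos: [0.4215, 0.1227, 0.2609]
ee_rot: [-3.138, 0.007, -3.11]
force: [-0.2, 0.4, 0.5]
width: 0.0876
```

```bash
python3 -c "
from h import *
im,mw=look('w15.png')
optics.grab_frame('side'); sm=w2c('side')
for i in (1,2,3):
  for a in('cap','jar'):
    x=finder.landmark_of('side',f'{a}{i}_mid')[:1]; w=finder.landmark_of('wrist',f'{a}{i}_mid')[:1]
    if x and w: print(a,i,tri(ray('side',x[0]['point'],sm),ray('wrist',w[0]['point'],mw)))
    elif x: print(a,i,x)
"
```

```text
36.97 [0.422 0.123 0.261] [-3.138  0.007 -3.11 ] [ 0.743 -0.079 -0.403  0.008 -1.245 -0.714] 0.0876 [-0.165  0.44   0.519]
cap1_mid 0.73 [305. 192.] [0.433 0.133 0.104]
cap 1 (array([0.431, 0.133, 0.108]), np.float64(0.00304045101910145))
jar 1 [{'point': [253.3, 191.6], 'conf': 0.83}]
cap 2 [{'point': [330.1, 187.7], 'conf': 0.9}]
jar 2 [{'point': [332.4, 200.3], 'conf': 0.81}]
cap 3 [{'point': [363.0, 216.0], 'conf': 0.56}]
jar 3 [{'point': [360.5, 230.9], 'conf': 0.79}]
```

Call:
apply_moves:
  increments: [0.004, 0.003, -0.03, 0, 0.003, 0, 0.004, 0.003, -0.03, 0, 0.003, 0, 0.002, 0.002, -0.03, 0, 0, 0, 0, 0, -0.03, 0, 0, 0, 0, 0, 0, 0, 0, 0]

```text
t: 38.38
eef_pos: [0.4336, 0.1317, 0.1397]
ee_rot: [3.141, 0.008, -3.116]
force: [-0.2, -0.8, -0.8]
width: 0.0879
```

```bash
python3 -c "
from h import *
np.set_printoptions(precision=3,suppress=True)
s=arm.get_state(); print(s['eef_pos'],s['ee_rot'])
mw=w2c('wrist');optics.grab_frame('wrist')
for d in finder.landmark_of('wrist','cap1_mid'): print(d['conf'],atz(ray('wrist',d['point'],mw),.104))"
```

```text
[0.434 0.132 0.14 ] [ 3.141  0.008 -3.116]
0.77 [0.434 0.132 0.104]
```

Call:
apply_moves:
  increments: [0, 0, -0.018, 0, 0.004, 0, 0, 0, -0.018, 0, 0.004, 0, 0, 0, -0.008, 0, 0, 0, 0, 0, 0, 0, 0, 0, 0, 0, 0, 0, 0, 0]

```text
t: 38.9
eef_pos: [0.4428, 0.1373, 0.1099]
ee_rot: [3.131, 0.019, -3.112]
force: [0.5, 0.4, -0.8]
width: 0.0876
```

Call:
apply_moves:
  increments: [-0.009, -0.005, -0.004, 0.008, 0.015, 0, 0, 0, -0.012, 0, 0, 0]

```text
t: 39.07
eef_pos: [0.4355, 0.1339, 0.0979]
ee_rot: [3.118, 0.009, -3.11]
force: [0.1, -0.8, 0.0]
width: 0.0878
```

Call:
apply_moves:
  increments: [-0.001, -0.002, -0.003, -0.023, 0.008, 0, 0, 0, 0, 0, 0, 0]

```text
t: 39.23
eef_pos: [0.4337, 0.131, 0.0955]
ee_rot: [3.141, -0.001, -3.111]
force: [-0.7, 0.6, 0.7]
width: 0.0877
```

Call:
apply_moves:
  increments: [-0.001, 0, -0.001, 0, 0, 0, 0, 0, 0, 0, 0, 0, 0, 0, 0, 0, 0, 0, 0, 0, 0, 0, 0, 0, 0, 0, 0, 0, 0, 0, 0, 0, 0, 0, 0, 0]
  hand: 1

```text
t: 39.73
eef_pos: [0.4334, 0.1318, 0.0969]
ee_rot: [3.14, 0.001, -3.11]
force: [2.2, -0.6, 2.5]
width: 0.053
```

Good contact. Turning clockwise.

Call:
apply_moves:
  increments: [0, 0, 0, 0, 0, 0, 0, 0, 0, 0, 0, 0, 0, 0, 0, 0, 0, -0.12, 0, 0, 0, 0, 0, -0.12, 0, 0, 0, 0, 0, -0.12, 0, 0, 0, 0, 0, -0.12, 0, 0, 0, 0, 0, -0.12, 0, 0, 0, 0, 0, -0.12, 0, 0, 0, 0, 0, -0.12, 0, 0, 0, 0, 0, -0.12, 0, 0, 0, 0, 0, -0.12, 0, 0, 0, 0, 0, -0.12, 0, 0, 0, 0, 0, -0.12, 0, 0, 0, 0, 0, 0]

```text
t: 40.9
eef_pos: [0.4314, 0.1304, 0.0967]
ee_rot: [-3.137, -0.0, 1.798]
force: [-0.2, -0.1, 1.1]
width: 0.0505
```

Call:
apply_moves:
  increments: [0, 0, 0.025, 0, 0, 0, 0, 0, 0.03, 0, 0, 0, 0, 0, 0.03, 0, 0, 0, 0.025, -0.01, 0.01, 0, 0, 0, 0.03, -0.012, 0, 0, 0, 0, 0.032, -0.014, 0, 0, 0, 0, 0.032, -0.014, 0, 0, 0, 0, 0.03, -0.012, 0, 0, 0, 0, 0.02, -0.008, 0, 0, 0, 0, 0, 0, 0, 0, 0, 0]

```text
t: 41.73
eef_pos: [0.597, 0.0525, 0.1869]
ee_rot: [-3.117, 0.0, 1.843]
force: [1.0, 1.6, -5.4]
width: 0.0503
```

Call:
apply_moves:
  increments: [0, 0.004, -0.018, 0.003, -0.012, 0, 0, 0, -0.018, 0.003, -0.011, 0, 0, 0, -0.004, 0, 0, 0]

```text
t: 41.98
eef_pos: [0.598, 0.0548, 0.143]
ee_rot: [-3.138, 0.001, 1.852]
force: [2.3, 1.0, 11.3]
width: 0.0505
```

Call:
apply_moves:
  increments: [0, 0, 0, 0, 0, 0, 0, 0, 0, 0, 0, 0, 0, 0, 0, 0, 0, 0, 0, 0, 0, 0, 0, 0, 0, 0, 0, 0, 0, 0, 0, 0, 0, 0, 0, 0]
  hand: 0

```text
t: 42.48
eef_pos: [0.5983, 0.0552, 0.146]
ee_rot: [-3.138, 0.002, 1.861]
force: [0.6, -0.8, -0.5]
width: 0.0844
```

Call:
apply_moves:
  increments: [0, 0, 0.03, 0, 0, 0, 0, 0, 0.03, 0, 0, 0, 0, 0, 0.03, 0, 0, 0, -0.02, -0.03, 0.03, 0, 0, 0, -0.02, -0.03, 0.025, 0, 0, 0, -0.02, -0.03, 0.02, 0, 0, 0, -0.02, -0.03, 0.02, 0, 0, 0, -0.02, -0.02, 0.02, 0, 0, 0, 0, 0, 0, 0, 0, 0]

```text
t: 43.23
eef_pos: [0.4947, -0.084, 0.3567]
ee_rot: [-3.138, 0.005, 1.867]
force: [0.3, 0.5, 1.2]
width: 0.0874
```

```bash
python3 -c "
from h import *
im,mw=look('w16.png')
sd=optics.grab_frame('side'); sm=w2c('side'); tp=optics.grab_frame('top')
for i in (1,2,3):
  for a in('cap','jar'):
    x=finder.landmark_of('side',f'{a}{i}_mid')[:1]; w=finder.landmark_of('wrist',f'{a}{i}_mid')[:1]
    print(a,i,x,*(tri(ray('side',x[0]['point'],sm),ray('wrist',w[0]['point'],mw)) if x and w else [w]))
a=im[0:240]; b=cv2.resize(sd[140:290,260:420],None,fx=2,fy=2)
b2=cv2.resize(tp[165:300,140:390],None,fx=1.26,fy=1.26*1)
H=300; b2=cv2.copyMakeBorder(b2,0,300-b2.shape[0],0,0,cv2.BORDER_CONSTANT)
lo=np.hstack([b,b2])[:,:640]; lo=np.pad(lo,((0,0),(0,640-lo.shape[1]),(0,0)))
cv2.imwrite('pics/c16.png',np.vstack([a,lo])[...,::-1])
"
```

```text
43.23 [ 0.495 -0.084  0.357] [-3.138  0.005  1.867] [ 0.228  0.006 -0.109  0.005 -1.46  -1.503] 0.0874 [0.35  0.523 1.175]
cap1_mid 0.85 [403. 288.] [0.618 0.08  0.104]
jar1_mid 0.31 [305. 245.] [ 0.615 -0.063  0.058]
cap2_mid 0.81 [303. 256.] [ 0.613 -0.065  0.104]
jar2_mid 0.73 [306. 242.] [ 0.611 -0.064  0.058]
cap3_mid 0.7 [193. 236.] [ 0.628 -0.214  0.104]
cap 1 [{'point': [313.9, 166.4], 'conf': 0.61}] [0.603 0.064 0.141] 0.001966919044732513
jar 1 [{'point': [314.8, 180.1], 'conf': 0.96}] [ 0.554 -0.073  0.193] 0.014951049768095987
cap 2 [{'point': [331.4, 187.1], 'conf': 0.56}] [ 0.593 -0.07   0.155] 0.0028827351746725976
jar 2 [{'point': [331.1, 199.0], 'conf': 0.88}] [ 0.591 -0.069  0.117] 0.00599204007291648
cap 3 [{'point': [360.8, 215.8], 'conf': 0.66}] [ 0.607 -0.201  0.152] 0.0007698425349843048
jar 3 [{'point': [360.7, 231.0], 'conf': 0.75}] []
```

Call:
apply_moves:
  increments: [0.03, 0, 0, 0, 0, 0, 0.035, 0, 0, 0, 0, 0, 0.035, 0, 0, 0, 0, 0, 0.035, 0, 0, 0, 0, 0, 0, 0, 0, 0, 0, 0]

```text
t: 44.7
eef_pos: [0.635, -0.0814, 0.3523]
ee_rot: [-3.135, 0.002, 1.87]
force: [-0.4, 1.0, -2.4]
width: 0.0879
```

```bash
python3 -c "
from h import *
np.set_printoptions(precision=3,suppress=True)
s=arm.get_state(); print(s['eef_pos'])
mw=w2c('wrist'); im=optics.grab_frame('wrist'); np.save('A.npy',im); save(im,'w17.png')
for i,p in enumerate([(.603,.062),(.598,-.070),(.605,-.2)]): print(proj('wrist',np.array([*p,.161]),mw))
"
```

```text
[ 0.635 -0.081  0.352]
[448.474 188.242]
[335.021 147.908]
[214.16  117.222]
```

Call:
apply_moves:
  increments: [0.03, 0, 0, 0, 0, 0, 0.035, 0, 0, 0, 0, 0, 0.035, 0, 0, 0, 0, 0, 0, 0, 0, 0, 0, 0]

```text
t: 45.08
eef_pos: [0.7339, -0.0818, 0.3524]
ee_rot: [-3.133, 0.001, 1.869]
force: [-1.7, 0.2, -3.9]
width: 0.0876
```

```bash
python3 -c "
from h import *
np.set_printoptions(precision=3,suppress=True)
s=arm.get_state(); print(s['eef_pos'])
mw=w2c('wrist'); im=optics.grab_frame('wrist'); np.save('B.npy',im); save(im,'w18.png')
for i,p in enumerate([(.603,.062),(.598,-.070),(.605,-.2)]): print(proj('wrist',np.array([*p,.161]),mw))
"
```

```text
[ 0.734 -0.082  0.352]
[485.634  98.513]
[365.783  52.82 ]
[237.399  17.97 ]
```

```bash
python3 -c "
from h import *
A=np.load('A.npy');B=np.load('B.npy');S=optics.grab_frame('side');T=optics.grab_frame('top')
def c(im,x,y,h):
    x,y=int(x),int(y); p=np.pad(im,((60,60),(60,60),(0,0))); return cv2.resize(p[y+60-h:y+60+h,x+60-h:x+60+h],(195,195),interpolation=cv2.INTER_CUBIC)
r1=[c(A,448,185,44),c(A,335,148,44),c(A,214,117,44),c(T,185,255,50)]
r2=[c(B,485,98,44),c(B,366,58,44),c(B,238,30,44),c(S,305,295,50)]
r3=[c(S,315,175,26),c(S,331,195,26),c(S,361,224,26),c(S,340,210,60)]
cv2.imwrite('pics/c18.png',np.vstack([np.hstack(r) for r in(r1,r2,r3)])[...,::-1])"
```

```text
(no output)
```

View pics/c18.png

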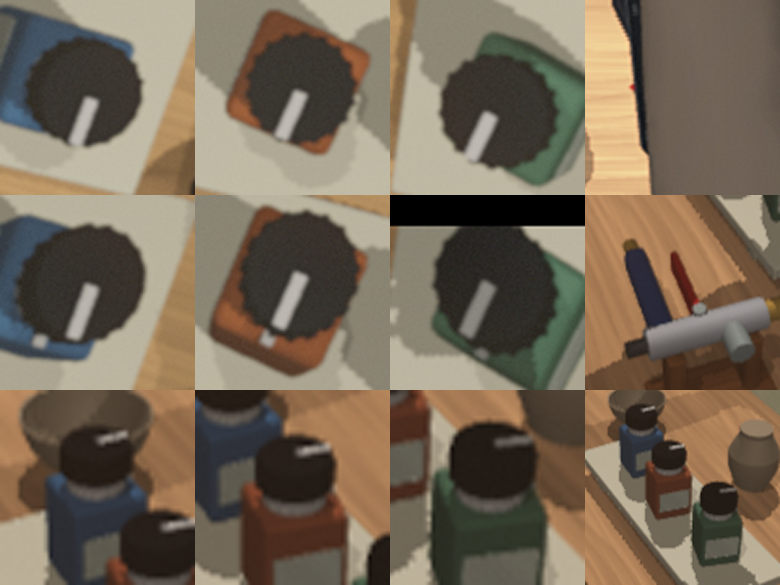

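```bash
python3 -c "
from h import *
np.set_printoptions(precision=3,suppress=True)
s=arm.get_state(); mw=w2c('wrist')
k=195/88
def px(x,y,ox,cx,cy): return ((x-ox)/k+int(cx)-44,(y-195)/k+int(cy)-44)
for n,o,cx,cy,b0,b1,m,ax in [('blue',0,485,98,(92,287),(75,337),(40,341),(.603,.062)),('terra',195,366,58,(300,275),(282,327),(267,339),(.598,-.07)),('green',390,238,30,(490,285),(468,335),(482,354),(.605,-.2))]:
    p0=atz(ray('wrist',px(*b0,o,cx,cy),mw),.161);p1=atz(ray('wrist',px(*b1,o,cx,cy),mw),.161);pm=atz(ray('wrist',px(*m,o,cx,cy),mw),.125)
    a=np.arctan2(*(p1-p0)[1::-1])
    # cap centre: bar passes radially; outer end ~ at 22mm
    c=p1-(p1-p0)/np.linalg.norm(p1-p0)*.024
    print(n,p0,p1,pm,'centre',c,'bar',a,'mark vs c',np.arctan2(*(pm-c)[1::-1]),np.linalg.norm((pm-c)[:2]))
"
```

```text
blue [0.598 0.059 0.161] [0.621 0.061 0.161] [0.624 0.06  0.125] centre [0.597 0.059 0.161] bar 0.06780972421729184 mark vs c 0.023900964146405 0.02666109013105146
terra [ 0.591 -0.067  0.161] [ 0.615 -0.068  0.161] [ 0.617 -0.07   0.125] centre [ 0.591 -0.067  0.161] bar -0.023925918929978793 mark vs c -0.11003720224836509 0.026645271768441843
green [ 0.609 -0.198  0.161] [ 0.632 -0.202  0.161] [ 0.635 -0.204  0.125] centre [ 0.608 -0.198  0.161] bar -0.1940713255159352 mark vs c -0.21987626847075717 0.027235422130744
```

```bash
python3 -c "
from h import *
print(arm.job_done(), arm.get_state()['t'])"
```

```text
the job is handed in; nothing more can be done
the job is handed in; nothing more can be done
```

The bench is shut down and handed in at about 46 s of the 210 s. All steps were done in the order asked.

- **Vent plug:** I flipped the lever fully to orange; it measured about 0.35–0.4 rad counter-clockwise of the handle. I brought the handle back close to 0, then swung it about 1.19 rad counter-clockwise. With up to 0.3 rad idle, the plug should be about 0.86–0.9 rad loose. I worked this out from the swing and the reaction force; the plug itself is hidden and I did not see it turn.
- **Spray gun:** The first squeeze slipped off upward, pressing the trigger only partway. The second, set lower, closed to 34 mm (fully squeezed) and held for about half a second. The trigger is back out in the last pictures.
- **Jars:** Blue, terracotta and green were there; there was no ochre jar. I turned each cap clockwise about 1.35 rad without first checking which were loose; a tight one would only have turned its jar along. The first grip on the terracotta cap missed and was redone.
- **Last checks:** The white bars meet the marks within about 0.03–0.09 rad, which counts as tight. All three jars stand upright on the shelf at about (0.60, 0.06), (0.60, -0.07) and (0.605, -0.20). I never worked near the bowl or vase. In the last picture they looked undisturbed, but I did not measure them.

Some readings disagreed. The wrist force still read about 5 N downward as I set down green and terracotta, so each may have dropped a millimetre or two. The arm also blocked the last top view of the ratchet, so its final state rests on the picture taken just after the swing.

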